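# Lay out nuts and a gear in order of size

### The arm

A 6-joint arm with a two-finger parallel gripper is mounted at the origin on a cart in front of the work surface, level with it; the furniture and walls round the work are solid. World frame = base frame: x ahead of the robot, y to its left, z up, the work surface at z = 0. Lengths are in m, angles in rad, forces in N, time in s.
With the tool pointing down it reaches from about 0.325 to 0.925 m from the base axis. Payload 3.1 kg.
Tool frame: the origin (TCP) lies midway between the tips of the shut fingers; the grasp point (between the pads) lies 19 mm behind it; z points along the fingers, y is the line along which they close (so a half turn about z gives the same grasp; the last joint's range is limited). The gripper opens to 85 mm and grips with 20 to 120 N. Pads are 22 mm wide; open, the fingers measure 114 mm over their backs; the gripper's body (76 mm by 85 mm) begins 54 mm behind the grasp point. The pads swing forward as they close: fully open they stand 13 mm farther back than shut.
Start: joints at [-1.453, 0.217, 1.613, -0, 1.311, -0.112], TCP at [0.142, -0.609, 0.231] pointing down, gripper open.
Joint ranges: [-2.75, 2.75], [-0.78, 2.1], [0.31, 2.55], [-1.13, 4.27], [0.13, 2.63], [-2.58, 2.58]. Speed limits (rad/s): [2.79, 2.79, 3.14, 3.14, 3.14, 3.14].

### API

Orientations are given as [roll, pitch, yaw] about the fixed x, y, z axes, in that order (R = Rz(yaw) Ry(pitch) Rx(roll)).
In Python, from station import bot gives the robot as it stands.
- The arm moves only by the tool servo_tool, never from a script. Its argument "rows" is a list of rows, each a list of 3 entries, a list of its own where there are three numbers: the shift along the world's x, y, z as a fraction of full scale, then the turn, a rotation vector about the world's x, y, z as a fraction of full scale, then the opening, from -1 (shut) to 1 (fully open). A call has 1 to 8 rows; each row shifts and turns the commanded pose from where the row before left it; what a row does not reach is not made up. Full scale, the value 1, is 0.15 m for a shift and pi/2 rad for a turn. A row lasts 1/8 s, in which the tool goes at most 62.5 mm and 10.7 degrees, less where a joint would pass 70% of its speed; a pose out of reach is approached as far as the arm can. A call with a number of a shift or a turn outside -1 to 1 is refused whole. A call with a gripper value outside its range is refused whole. The fingers move at their own pace and stop on an object; "squeeze" is the grip in N (left out, the last holds). Time passes only in rows, so rows that do not move let the fingers close. It gives the time, the measured TCP pose, the force, the opening and the grip force at its end, in the units of the state.
- bot.sense(): the state, without advancing time (a new reading comes with each control period).
- bot.grab_frame(name): name is "scene" or "top" or "wrist"; returns (picture, depth): 420x560x3 uint8, red, green, blue; 420x560 float32, m along the optical axis (not along the pixel's ray), 0 where there is no reading.
- bot.camera_info(name): a dict with "vertical_fov" (degrees; the focal length in pixels is half the picture's height over the tangent of half this angle, whatever the lens; pixels are square), "cx", "cy" (the principal point, pixels), "R" (3x3) and "t" (3): a world point X has camera coordinates R X + t; the wrist camera has in their place "tool_from_camera" (4x4, takes a point from camera to tool coordinates, whose origin is the TCP and whose axes are the flange's). Camera axes: x right, y down, z forward; pixel columns grow to the right and rows downward; lengths in m; the calibration is good to about 2 mm. A picture is of the moment at which its call begins: read the wrist's pose just before it. camera_info takes no time and is no camera call.
- bot.sign_off(): hands the job in; it is judged then, once.
Trained networks look in the newest picture that a camera, given by its name, has taken for a name from the list of things; names that differ only in an ending like _2 or _b are one class to them, and where a whole thing is asked for, a point or a joint stands for the part that bears it (a point fixed in the world has none). Each returns a list of dicts, best first, with "score" (0 to 1); they miss things now and then, are a little off and sometimes report something else, mostly with a low value. They report only what shows in the picture. A call takes as long as a camera call.
- bot.cut_out(camera, query): "mask" (420x560 bool, what is visible of it).
- bot.place_of(camera, query): "xyz" ([x, y, z] in m, in world coordinates, good to about 4 mm: a listed point, or the origin of a listed thing).
The state is a dict: "t": time; "joint_pos": joint angles; "joint_velocities": joint speeds; "joint_torque": joint torques, N m; "tcp_pos": TCP position; "orientation": TCP orientation; "force": force on the tool from outside, world axes, zero at the start; "torque": the same for the moment, N m; "opening": opening from 0.0 (shut) to 1.0 (fully open); "finger_force": force on a finger pad.
Only numpy, scipy, OpenCV 4.12 (cv2) and the standard library are available. Lean on these libraries where they do the work, as an engineer would, in place of code of your own. Each camera call takes 0.05 s, during which the arm holds its last target. There are 200 camera calls.

### The job

Lay out the stripped-down parts for refitting: put the three nuts and the small gear flat on the blue pads of the wooden strip, one centred on each pad, in order of width, with the smallest on the pad next to the red end block and the widest at the far end. Leave the coil spring standing where it is.

Things in the scene. Friction and masses are not known exactly. Their poses are not given: they have to be found in the camera images.
- nut_small: the smallest nut: a bright silver hexagon nut lying flat, 24 mm across the flats, 27 mm across the corners, 12 mm high, with a through hole; origin at the centre of its underside, z up through the hole, the x axis square to one pair of flats (the flats repeat every 60 degrees); about 0.04 kg
- nut_medium: the middle nut: a rusty brown hexagon nut lying flat, 30 mm across the flats, 34 mm across the corners, 14 mm high, with a through hole; origin at the centre of its underside, z up through the hole, the x axis square to one pair of flats (the flats repeat every 60 degrees); about 0.06 kg
- nut_large: the largest nut: a dark grey hexagon nut lying flat, 36 mm across the flats, 41 mm across the corners, 17 mm high, with a through hole; origin at the centre of its underside, z up through the hole, the x axis square to one pair of flats (the flats repeat every 60 degrees); about 0.1 kg
- gear: a small dark brown toothed gear (pinion) lying flat, 60 mm in outer diameter over the teeth, 16 mm high, with a central hole; the widest of the four parts; origin at the centre of its underside, z up; about 0.19 kg
- pad_a: end pad of the row at its left end as the robot sees it (+y); a blue disc 72 mm across, 3 mm thick, fixed on the pale wooden strip (84 x 450 mm, 12 mm high); origin at the centre of its underside, 12 mm above the worktop (disc top at 15 mm); y axis along the strip towards pad_a's end, x across it; pads are 85 mm apart
- pad_b: second pad from the left of the row, between pad_a and pad_c; a blue disc 72 mm across, 3 mm thick, fixed on the pale wooden strip (84 x 450 mm, 12 mm high); origin at the centre of its underside, 12 mm above the worktop (disc top at 15 mm); y axis along the strip towards pad_a's end, x across it; pads are 85 mm apart
- pad_c: third pad from the left of the row, between pad_b and pad_d; a blue disc 72 mm across, 3 mm thick, fixed on the pale wooden strip (84 x 450 mm, 12 mm high); origin at the centre of its underside, 12 mm above the worktop (disc top at 15 mm); y axis along the strip towards pad_a's end, x across it; pads are 85 mm apart
- pad_d: end pad of the row at its right end as the robot sees it (-y); a blue disc 72 mm across, 3 mm thick, fixed on the pale wooden strip (84 x 450 mm, 12 mm high); origin at the centre of its underside, 12 mm above the worktop (disc top at 15 mm); y axis along the strip towards pad_a's end, x across it; pads are 85 mm apart
- red_stop: red end block fixed across one end of the wooden strip, 70 mm across the strip, 24 mm along it, 20 mm high; centre 77.5 mm beyond that of the end pad next to it; it may be at either end (a like block in grey is at the other); origin at the centre of its underside, 12 mm above the worktop
- spring: a bright steel coil spring standing on end, 31 mm in diameter, 36 mm high, loose, among the parts; not part of the job; origin at the centre of its underside, z up

How it is judged:
At the end, for the whole second after the job is handed in: The four parts lie flat and at rest on the four blue pads, one on each, each part's centre within 12 mm of its pad's centre, in order of width starting at the red stop: small nut, middle nut, large nut, gear; and the coil spring still stands within 15 mm of where it was (((horizontal distance between red_stop and pad_a below 0.12 m and horizontal distance between nut_small and pad_a below 0.012 m and z of nut_small in the frame of pad_a between 0 and 0.007 m and horizontal distance between nut_medium and pad_b below 0.012 m and z of nut_medium in the frame of pad_b between 0 and 0.007 m and horizontal distance between nut_large and pad_c below 0.012 m and z of nut_large in the frame of pad_c between 0 and 0.007 m and horizontal distance between gear and pad_d below 0.012 m and z of gear in the frame of pad_d between 0 and 0.007 m) or (horizontal distance between red_stop and pad_d below 0.12 m and horizontal distance between nut_small and pad_d below 0.012 m and z of nut_small in the frame of pad_d between 0 and 0.007 m and horizontal distance between nut_medium and pad_c below 0.012 m and z of nut_medium in the frame of pad_c between 0 and 0.007 m and horizontal distance between nut_large and pad_b below 0.012 m and z of nut_large in the frame of pad_b between 0 and 0.007 m and horizontal distance between gear and pad_a below 0.012 m and z of gear in the frame of pad_a between 0 and 0.007 m)) and angle between each of nut_small, nut_medium, nut_large, gear's own z axis and vertical below 0.12 rad and linear speed of each of nut_small, nut_medium, nut_large, gear below 0.02 m/s and distance of spring from where it was at the start of the episode below 0.015 m and angle between spring's own z axis and vertical below 0.2 rad); the robot touches nothing.
It fails at once if the coil spring is knocked over or shifted by more than 15 mm (distance of spring from where it was at the start of the episode above 0.015 m or angle between spring's own z axis and vertical above 0.2 rad).
It also fails if it takes over 88 s, if anything falls off the work surface, if the arm or the gripper's body presses on something with over 40 N, if the wrist force passes 120 N, or if a joint passes its speed limit or range.

## Working session

There is one attempt and no reset: what is moved stays moved. The work goes in short steps, Python scripts to look and compute and a tool call to move; the robot and the scene stay as the last step left them, time stands still between calls to the robot, and variables do not carry over. Pictures are saved under pics/ and viewed, at most 14 in all, crops included, and the job is handed in when it is done.

Besides the shell and the picture viewer there is one more tool, called after "Call:" as a command line: name --argument value ..., lists and objects as JSON in quotes. servo_tool: Moves the arm, as the interface text tells. Shift numbers are shares of 0.15 m and turn numbers shares of pi/2 rad, none past 1 either way. Its arguments: {"type":"object","properties":{"rows":{"type":"array"},"squeeze":{"type":"number"}},"required":["rows"]}

```bash
ls; mkdir -p pics; cat > h.py <<'E'
import numpy as np, cv2
from station import bot
def K(name):
    c=bot.camera_info(name); f=210/np.tan(np.radians(c["vertical_fov"])/2); return c,f
def cloud(name,depth):
    c,f=K(name); v,u=np.mgrid[0:420,0:560]
    P=np.stack([(u-c["cx"])/f*depth,(v-c["cy"])/f*depth,depth],-1)
    return (P-np.array(c["t"]))@np.array(c["R"])
E
python3 - <<'E'
from h import *
print(bot.sense())
for n in("scene","top"):
    im,d=bot.grab_frame(n); cv2.imwrite(f"pics/{n}0.png",im[:,:,::-1]); c,f=K(n); print(n,{k:np.round(v,3).tolist() for k,v in c.items() if k not in()} if 0 else c)
    P=cloud(n,d)
    for q in["nut_small","nut_medium","nut_large","gear","spring","red_stop","pad_a","pad_d"]:
        r=bot.place_of(n,q); m=bot.cut_out(n,q)
        print(n,q,[(np.round(x["xyz"],3).tolist(),round(x["score"],2)) for x in r[:5]])
        for x in m[:4]:
            k=x["mask"]&(d>0)
            if k.sum()>5:
                Q=P[k]; zt=np.percentile(Q[:,2],90); top=Q[Q[:,2]>zt-.004]; v,u=np.nonzero(k)
                print("   mask",round(x["score"],2),k.sum(),"uv",u.mean().round(),v.mean().round(),"top",top.mean(0).round(4),"mid",((top.min(0)+top.max(0))/2).round(4),"ext",np.ptp(top,axis=0).round(3))
print(bot.camera_info("wrist"))
E
```

```text
pics
{'t': 0.0, 'joint_pos': array([-1.45319412e+00,  2.17778348e-01,  1.61496672e+00, -3.35919281e-05,
        1.31127808e+00, -1.12213237e-01]), 'joint_velocities': array([-0.00020205,  0.00103872,  0.00091315, -0.00013763, -0.00132581,
       -0.00056889]), 'joint_torque': array([-2.31923288e-03, -3.96850955e+01, -3.03852761e+01, -2.89014324e-04,
        9.81559977e-03, -1.51948291e-05]), 'tcp_pos': array([ 0.14227962, -0.60773845,  0.22993624]), 'orientation': array([-3.13917381e+00, -2.39919634e-04,  2.29823814e-01]), 'force': array([-0.11802293,  0.46065464, -0.01327579]), 'torque': array([ 0.004776  ,  0.04267868, -0.0179129 ]), 'finger_force': 0.0, 'opening': 0.9997754151819811}
scene {'vertical_fov': 52.45960389355649, 'cx': 281.80238522677394, 'cy': 203.500775826428, 'R': array([[-0.59648512, -0.80251542,  0.01320959],
       [-0.60298943,  0.43720002, -0.66727797],
       [ 0.52972563, -0.40598663, -0.74469163]]), 't': array([0.33824188, 0.3421689 , 0.61111469])}
scene nut_small [([0.601, -0.085, -0.007], 0.61), ([0.59, -0.21, 0.0], 0.22)]
   mask 0.43 85 uv 302.0 177.0 to
[... 4394 characters left out ...]
6] ext [0.067 0.067 0.008]
   mask 0.8 724 uv 234.0 248.0 top [0.4418 0.1289 0.017 ] mid [0.4419 0.1281 0.0189] ext [0.069 0.069 0.009]
   mask 0.62 725 uv 306.0 248.0 top [ 0.4464 -0.0413  0.0168] mid [ 0.445  -0.0417  0.0188] ext [0.069 0.072 0.009]
{'vertical_fov': 69.43188203818791, 'cx': 276.3365496801063, 'cy': 216.23049294073647, 'tool_from_camera': array([[-5.45420189e-04, -9.44409997e-01, -3.28769616e-01,
         8.46135821e-02],
       [ 9.99999800e-01, -6.20575572e-04,  1.23666215e-04,
        -4.55667458e-05],
       [-3.20818002e-04, -3.28769483e-01,  9.44410146e-01,
        -1.43224346e-01],
       [ 0.00000000e+00,  0.00000000e+00,  0.00000000e+00,
         1.00000000e+00]])}
```

```bash
python3 - <<'E'
import cv2,numpy as np
a=cv2.imread("pics/top0.png")[160:270,150:410]; b=cv2.imread("pics/scene0.png")[130:320,120:400]
A=cv2.resize(a,(800,338),interpolation=2); B=cv2.resize(b,(386,262),interpolation=2)
o=np.zeros((600,800,3),np.uint8); o[:338]=A; o[338:,:386]=B; o[338:,390:740]=cv2.resize(cv2.imread("pics/top0.png"),(350,262)); cv2.imwrite("pics/v1.png",o)
E
```

```text
(no output)
```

View pics/v1.png

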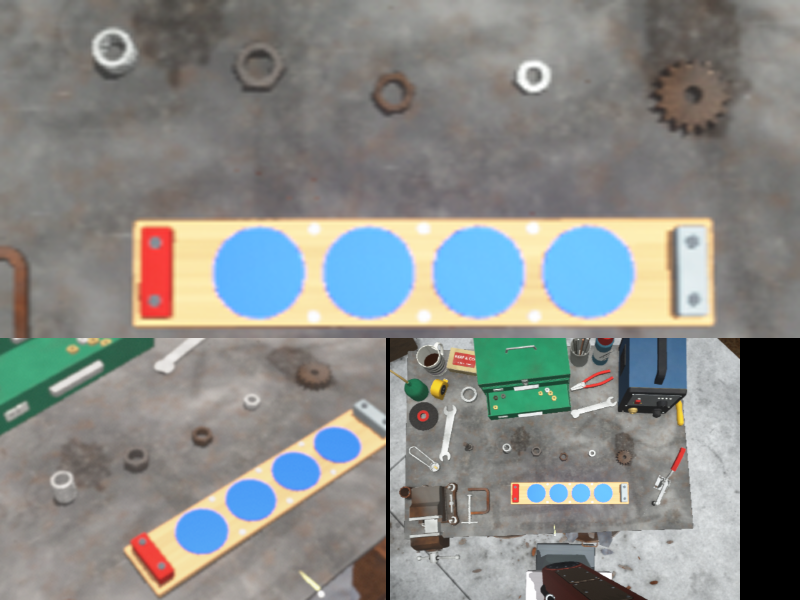

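Call:
servo_tool --rows '[[[0.213,0.29,0],[0,0,0.061],1],[[0.213,0.29,0],[0,0,0.061],1],[[0.213,0.29,0],[0,0,0.061],1],[[0.213,0.29,0],[0,0,0.061],1],[[0.213,0.29,0],[0,0,0.061],1],[[0.213,0.29,0],[0,0,0.061],1],[[0.213,0.29,0],[0,0,0.061],1],[[0.213,0.29,0],[0,0,0.061],1]]' --squeeze 40

```text
t: 2.7
tcp_pos: [0.3989, -0.2592, 0.2317]
orientation: [3.14, 0.0, 0.999]
force: [0.3, -0.2, -1.0]
opening: 1.002
finger_force: 0.0
```

Call:
servo_tool --rows '[[[0.213,0.29,-0.03],[0,0,0.061],1],[[0.213,0.29,-0.03],[0,0,0.061],1],[[0.213,0.29,-0.03],[0,0,0.061],1],[[0.213,0.29,-0.03],[0,0,0.061],1],[[0.213,0.29,-0.03],[0,0,0.061],1],[[0.213,0.29,-0.03],[0,0,0.061],1],[[0,0,0],[0,0,0],1],[[0,0,0],[0,0,0],1]]'

```text
t: 3.7
tcp_pos: [0.5893, 0.0002, 0.204]
orientation: [-3.141, 0.001, 1.571]
force: [0.7, 0.3, -0.4]
opening: 0.998
finger_force: 0.0
```

```bash
cat >> h.py <<'E'
from scipy.spatial.transform import Rotation as Ro
def wgrab(fn=None):
    s=bot.sense(); im,d=bot.grab_frame("wrist"); c,f=K("wrist")
    v,u=np.mgrid[0:420,0:560]
    P=np.stack([(u-c["cx"])/f*d,(v-c["cy"])/f*d,d],-1)
    T=c["tool_from_camera"]; R=Ro.from_euler("xyz",s["orientation"]).as_matrix()
    W=(P@T[:3,:3].T+T[:3,3])@R.T+s["tcp_pos"]; W[d==0]=np.nan
    if fn: cv2.imwrite(fn,im[:,:,::-1])
    return s,im,d,W
def top_outline(W,m,n=None):
    Q=W[m]; Q=Q[np.isfinite(Q[:,2])]; zt=np.percentile(Q[:,2],85); t=Q[Q[:,2]>zt-.004]
    hull=cv2.convexHull((t[:,:2]*1e4).astype(np.float32)); (c,r)=cv2.minEnclosingCircle(hull)
    return t,np.array(c)/1e4,r/1e4,zt,hull[:,0]/1e4
def flat_angle(hull,c):
    # direction (deg mod 60) with least support width
    a=np.radians(np.arange(0,180,1)); D=np.stack([np.cos(a),np.sin(a)],1); p=hull@D.T; w=np.ptp(p,axis=0)
    w3=(w[:60]+w[60:120]+w[120:])/3; return int(np.argmin(w3)),w3.min(),w3.max(), int(np.argmin(w)),w.min()
E
python3 - <<'E'
from h import *
s,im,d,W=wgrab("pics/w1.png"); print(s["t"],s["tcp_pos"],s["orientation"])
for q in["nut_small","nut_medium","nut_large","gear","spring","pad_a"]:
    for x in bot.place_of("wrist",q)[:2]: print(q,"place",np.round(x["xyz"],4),round(x["score"],2))
    for x in bot.cut_out("wrist",q)[:3]:
        m=x["mask"]; v,u=np.nonzero(m)
        t,c,r,zt,h=top_outline(W,m); print("   mask",round(x["score"],2),m.sum(),u.mean().round(),v.mean().round(),"c",c.round(4),t.mean(0).round(4),"r",r.round(4),"zt",zt.round(4),np.round(flat_angle(h,c),4))
E
```

```text
3.7 [5.89265605e-01 2.10822897e-04 2.04047936e-01] [-3.14059333e+00  6.01185002e-04  1.57140639e+00]
nut_small place [ 6.015e-01 -8.450e-02 -6.000e-04] 0.7Traceback (most recent call last):
  File "<stdin>", line 7, in <module>
AttributeError: 'float' object has no attribute 'round'
```

View pics/w1.png

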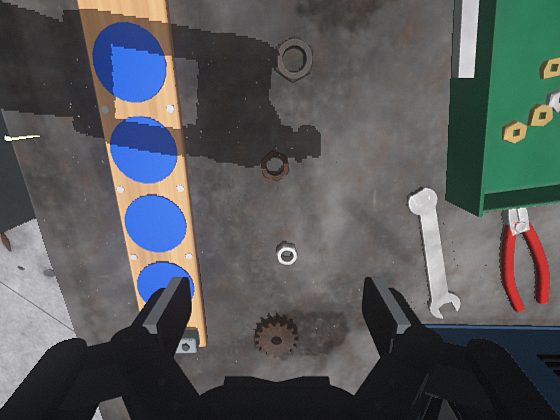

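```bash
python3 - <<'E'
from h import *
s,im,d,W=wgrab()
for q in["nut_small","nut_medium","nut_large","gear","pad_a"]:
    for x in bot.cut_out("wrist",q)[:4]:
        m=x["mask"]; v,u=np.nonzero(m)
        t,c,r,zt,h=top_outline(W,m); print(q,"mask",round(x["score"],2),m.sum(),np.round([u.mean(),v.mean()]),"c",c.round(4),t.mean(0).round(4),"r",np.round([r,zt],4),np.round(flat_angle(h,c),4))
crops=[cv2.resize(im[v-30:v+30,u-30:u+30,::-1],(260,260),interpolation=2) for u,v in((294,60),(274,165),(287,255))]
cv2.imwrite("pics/v2.png",np.hstack(crops))
E
```

```text
nut_small mask 0.74 338 [287. 253.] c [ 0.6018 -0.0821] [ 0.6016 -0.082   0.0123] r [0.0132 0.0129] [19.      0.024   0.0257 17.      0.0239]
nut_medium mask 0.82 421 [274. 165.] c [0.587  0.0273] [0.5869 0.0277 0.0145] r [0.0159 0.0154] [9.00e+00 2.96e-02 3.14e-02 1.29e+02 2.94e-02]
nut_large mask 0.83 878 [294.  58.] c [0.6062 0.1326] [0.6059 0.1325 0.0173] r [0.02   0.0182] [5.60e+01 3.59e-02 3.95e-02 1.14e+02 3.54e-02]
gear mask 0.71 1318 [276. 335.] c [ 0.5889 -0.2064] [ 0.5884 -0.2051  0.0167] r [0.0295 0.0174] [5.10e+01 5.67e-02 5.74e-02 1.00e+02 5.50e-02]
pad_a mask 0.92 4582 [129.  61.] c [0.4434 0.129 ] [0.4438 0.1297 0.0157] r [0.0364 0.0165] [1.70e+01 7.09e-02 7.18e-02 8.90e+01 7.05e-02]
pad_a mask 0.89 3469 [144. 149.] c [0.4451 0.0438] [0.4458 0.0448 0.0157] r [0.0363 0.0165] [3.00e+01 7.08e-02 7.11e-02 9.00e+01 6.96e-02]
pad_a mask 0.8 2695 [155. 223.] c [ 0.447  -0.0415] [ 0.4472 -0.0397  0.0157] r [0.0364 0.0165] [1.00e+00 7.04e-02 7.11e-02 7.80e+01 6.95e-02]
pad_a mask 0.6 1137 [159. 277.] c [ 0.4773 -0.0699] [ 0.4422 -0.1121  0.0163] r [0.095  0.0165] [3.900e+01 1.294e-01 1.359e-01 1.350e+02 6.580e-02]
```

View pics/v2.png

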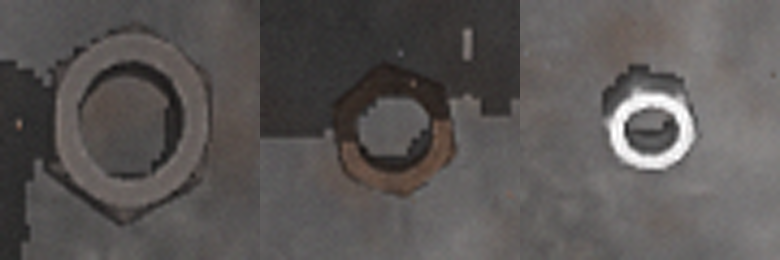

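Call:
servo_tool --rows '[[[0,-0.343,-0.15],[0,0,0],1],[[0,-0.343,-0.15],[0,0,0],1],[[0,-0.343,-0.15],[0,0,0],1],[[0,-0.343,-0.15],[0,0,0],1],[[0,0,-0.3],[0,0,0],1],[[0,0,-0.26],[0,0,0],1],[[0,0,0],[0,0,0],1],[[0,0,0],[0,0,0],1]]'

```text
t: 5.15
tcp_pos: [0.5907, -0.2058, 0.0317]
orientation: [3.14, 0.001, 1.571]
force: [-0.1, -0.1, 1.6]
opening: 1.0
finger_force: 0.0
```

Call:
servo_tool --rows '[[[-0.01,0,-0.12],[0,0,0],1],[[0,0,-0.085],[0,0,0],1],[[0,0,0],[0,0,0],-1],[[0,0,0],[0,0,0],-1],[[0,0,0],[0,0,0],-1],[[0,0,0],[0,0,0],-1]]'

```text
t: 5.9
tcp_pos: [0.5883, -0.2054, -0.0003]
orientation: [3.141, 0.0, 1.571]
force: [0.4, 0.5, -0.7]
opening: 0.671
finger_force: 42.9
```

Call:
servo_tool --rows '[[[0,0,0.15],[0,0,0],-1],[[0,0,0.25],[0,0,0],-1],[[-0.311,0.177,0],[0,0,0],-1],[[-0.311,0.177,0],[0,0,0],-1],[[-0.311,0.177,0],[0,0,0],-1],[[0,0,0],[0,0,0],-1],[[0,0,-0.12],[0,0,0],-1],[[0,0,0],[0,0,0],-1]]'

```text
t: 6.9
tcp_pos: [0.4486, -0.1259, 0.0421]
orientation: [3.142, 0.0, 1.571]
force: [0.1, -0.3, -1.4]
opening: 0.67
finger_force: 43.4
```

Call:
servo_tool --rows '[[[0,0,-0.1],[0,0,0],-1],[[0,0,-0.077],[0,0,0],-1],[[0,0,0],[0,0,0],-1],[[0,0,0],[0,0,0],1],[[0,0,0],[0,0,0],1],[[0,0,0.1],[0,0,0],1],[[0,0,0.3],[0,0,0],1],[[0,0,0.2],[0,0,0],1]]'

```text
t: 7.9
tcp_pos: [0.4493, -0.1262, 0.108]
orientation: [3.139, 0.001, 1.571]
force: [0.1, 0.1, -0.2]
opening: 1.003
finger_force: 0.0
```

Call:
servo_tool --rows '[[[0.339,0.098,0],[0,0,0.067],0.4],[[0.339,0.098,0],[0,0,0.067],0.4],[[0.339,0.098,0],[0,0,0.066],0.4],[[0,0,-0.2],[0,0,0],0.4],[[0,0,-0.25],[0,0,0],0.4],[[0,0,0],[0,0,0],0.4],[[0,0,0],[0,0,0],0.4]]'

```text
t: 8.78
tcp_pos: [0.6017, -0.0819, 0.0392]
orientation: [3.14, 0.001, 1.885]
force: [0.6, 0.3, 0.6]
opening: 0.703
finger_force: 0.0
```

```bash
python3 - <<'E'
from h import *
s,im,d,W=wgrab("pics/w3.png"); print(s["t"],s["tcp_pos"],s["orientation"],s["opening"])
for q in["nut_small","gear"]:
    for x in bot.cut_out("wrist",q)[:2]:
        m=x["mask"]; t,c,r,zt,h=top_outline(W,m); print(q,round(x["score"],2),m.sum(),"c",c.round(4),np.round([r,zt],4),np.round(flat_angle(h,c),4))
E
```

```text
8.775 [ 0.60173011 -0.08192576  0.03922999] [3.13979744e+00 1.13447168e-03 1.88529677e+00] 0.7026357941954454
nut_small 0.69 1099 c [ 0.6017 -0.0823] [0.0133 0.013 ] [17.      0.0239  0.0262 19.      0.0234]
gear 0.72 4525 c [ 0.4536 -0.1275] [0.0296 0.032 ] [2.     0.0444 0.0472 2.     0.027 ]
```

View pics/w3.png

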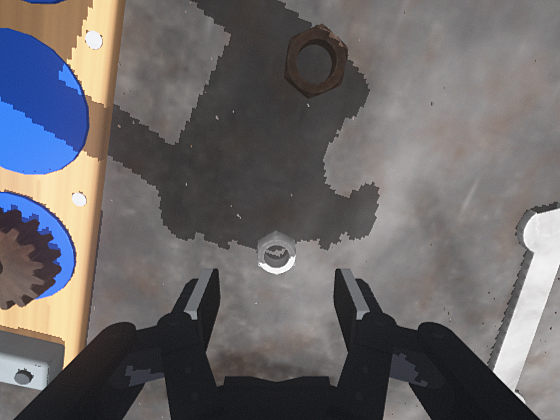

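Call:
servo_tool --rows '[[[0,0,-0.13],[0,0,0],0.4],[[0,0,-0.11],[0,0,0],0.4],[[0,0,0],[0,0,0],-1],[[0,0,0],[0,0,0],-1],[[0,0,0],[0,0,0],-1],[[0,0,0],[0,0,0],-1]]'

```text
t: 9.68
tcp_pos: [0.6012, -0.0817, 0.002]
orientation: [3.141, 0.001, 1.885]
force: [-1.0, 0.3, 0.0]
opening: 0.261
finger_force: 41.7
```

Call:
servo_tool --rows '[[[0,0,0.15],[0,0,0],-1],[[0,0,0.2],[0,0,0],-1],[[-0.211,0.281,0],[0,0,0],-1],[[-0.211,0.281,0],[0,0,0],-1],[[-0.211,0.281,0],[0,0,0],-1],[[-0.211,0.281,0],[0,0,0],-1],[[-0.209,0.281,0],[0,0,0],-1],[[0,0,-0.1],[0,0,0],-1]]'

```text
t: 10.68
tcp_pos: [0.4415, 0.1314, 0.0396]
orientation: [3.14, -0.0, 1.89]
force: [-0.3, -0.1, -0.0]
opening: 0.262
finger_force: 41.7
```

Call:
servo_tool --rows '[[[0,0,-0.08],[0,0,0],-1],[[0,0,0],[0,0,0],-1]]'

```text
t: 10.92
tcp_pos: [0.4426, 0.1281, 0.0258]
orientation: [-3.139, -0.0, 1.884]
force: [-0.5, 0.7, -0.6]
opening: 0.265
finger_force: 41.7
```

Call:
servo_tool --rows '[[[0,0,-0.06],[0,0,0],-1],[[0,0,0],[0,0,0],-1],[[0,0,0],[0,0,0],-1]]'

```text
t: 11.3
tcp_pos: [0.4431, 0.1288, 0.018]
orientation: [-3.142, -0.0, 1.885]
force: [0.8, -0.3, 0.3]
opening: 0.263
finger_force: 41.7
```

Call:
servo_tool --rows '[[[0,0,-0.005],[0,0,0],0.4],[[0,0,0],[0,0,0],0.4],[[0,0,0],[0,0,0],0.4],[[0,0,0.1],[0,0,0],0.4],[[0,0,0.2],[0,0,0],0.4],[[0,0,0.2],[0,0,0],0.4]]'

```text
t: 12.05
tcp_pos: [0.4429, 0.1292, 0.0939]
orientation: [3.141, 0.0, 1.886]
force: [1.0, -0.4, -0.2]
opening: 0.698
finger_force: 0.0
```

Call:
servo_tool --rows '[[[0.32,-0.225,0],[0,0,-0.034],0.4],[[0.32,-0.225,0],[0,0,-0.033],0.4],[[0.32,-0.225,0],[0,0,-0.033],0.4],[[0,0,-0.2],[0,0,0],0.4],[[0,0,-0.18],[0,0,0],0.4],[[0,0,0],[0,0,0],0.4],[[0,0,0],[0,0,0],0.4]]'

```text
t: 12.92
tcp_pos: [0.5877, 0.028, 0.0367]
orientation: [3.14, 0.0, 1.729]
force: [-0.2, 0.2, 0.6]
opening: 0.699
finger_force: 0.0
```

```bash
python3 - <<'E'
from h import *
s,im,d,W=wgrab("pics/w4.png"); print(s["t"],s["tcp_pos"],s["orientation"],s["opening"])
for q in["nut_medium","nut_small","nut_large"]:
    for x in bot.cut_out("wrist",q)[:2]:
        m=x["mask"]; t,c,r,zt,h=top_outline(W,m); print(q,round(x["score"],2),m.sum(),"c",c.round(4),np.round([r,zt],4),np.round(flat_angle(h,c),4))
E
```

```text
12.925 [0.58769024 0.0279695  0.03670144] [3.13977078e+00 4.41769610e-04 1.72859315e+00] 0.698752549724565
nut_medium 0.95 1769 c [0.5867 0.0269] [0.017 0.015] [10.      0.0303  0.0338 10.      0.0297]
nut_medium 0.72 6945 c [0.4544 0.1196] [0.0329 0.0163] [3.90e+01 5.06e-02 5.26e-02 1.58e+02 4.08e-02]
nut_small 0.73 1617 c [0.4488 0.1264] [0.0119 0.0276] [5.00e+01 1.78e-02 1.83e-02 1.70e+02 1.01e-02]
nut_small 0.21 293 c [ 0.4712 -0.0427] [0.0872 0.0305] [2.600e+01 1.024e-01 1.168e-01 1.460e+02 5.000e-03]
nut_large 0.83 3661 c [0.6059 0.1328] [0.0203 0.0182] [5.60e+01 3.59e-02 4.03e-02 5.70e+01 3.57e-02]
```

View pics/w4.png

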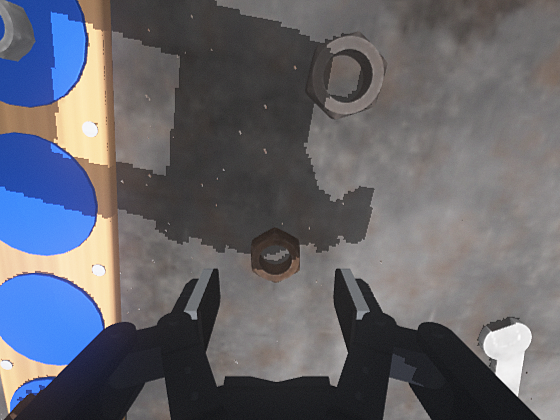

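Call:
servo_tool --rows '[[[0,0,-0.125],[0,0,0],0.4],[[0,0,-0.1],[0,0,0],0.4],[[0,0,0],[0,0,0],-1],[[0,0,0],[0,0,0],-1],[[0,0,0],[0,0,0],-1],[[0,0,0],[0,0,0],-1]]'

```text
t: 13.88
tcp_pos: [0.5872, 0.0278, 0.0019]
orientation: [3.141, 0.0, 1.728]
force: [-0.5, 0.4, -0.9]
opening: 0.334
finger_force: 42.3
```

Call:
servo_tool --rows '[[[0,0,0.13],[0,0,0],-1],[[0,0,0.2],[0,0,0],-1],[[-0.316,0.039,0],[0,0,0],-1],[[-0.316,0.039,0],[0,0,0],-1],[[-0.316,0.039,0],[0,0,0],-1],[[0,0,-0.1],[0,0,0],-1],[[0,0,-0.07],[0,0,0],-1],[[0,0,0],[0,0,0],-1]]'

```text
t: 14.88
tcp_pos: [0.4458, 0.0452, 0.0254]
orientation: [3.141, 0.0, 1.728]
force: [-0.7, 0.8, -0.7]
opening: 0.334
finger_force: 42.3
```

Call:
servo_tool --rows '[[[0,0,-0.05],[0,0,0],-1],[[0,0,0],[0,0,0],-1],[[0,0,0],[0,0,0],-1]]'

```text
t: 15.25
tcp_pos: [0.4449, 0.0454, 0.0179]
orientation: [-3.141, -0.0, 1.728]
force: [-0.1, -1.1, -1.5]
opening: 0.339
finger_force: 42.3
```

Call:
servo_tool --rows '[[[0,0,-0.005],[0,0,0],0.5],[[0,0,0],[0,0,0],0.5],[[0,0,0],[0,0,0],0.5],[[0,0,0.1],[0,0,0],0.5],[[0,0,0.2],[0,0,0],0.5],[[0,0,0.2],[0,0,0],0.5]]'

```text
t: 16.0
tcp_pos: [0.4447, 0.0454, 0.0939]
orientation: [3.141, 0.0, 1.728]
force: [0.2, -0.9, -0.5]
opening: 0.749
finger_force: 0.0
```

Call:
servo_tool --rows '[[[0.268,0.145,0],[0,0,-0.036],0.5],[[0.268,0.145,0],[0,0,-0.036],0.5],[[0.268,0.145,0],[0,0,-0.036],0.5],[[0.268,0.145,0],[0,0,-0.036],0.5],[[0,0,-0.17],[0,0,0],0.5],[[0,0,-0.17],[0,0,0],0.5],[[0,0,0],[0,0,0],0.5],[[0,0,0],[0,0,0],0.5]]'

```text
t: 17.0
tcp_pos: [0.6062, 0.1325, 0.0427]
orientation: [3.14, -0.0, 1.502]
force: [0.5, -0.1, -1.3]
opening: 0.752
finger_force: 0.0
```

```bash
python3 - <<'E'
from h import *
s,im,d,W=wgrab("pics/w5.png"); print(s["t"],s["tcp_pos"],s["orientation"],s["opening"])
for q in["nut_large","spring"]:
    for x in bot.cut_out("wrist",q)[:2]:
        m=x["mask"]; t,c,r,zt,h=top_outline(W,m); print(q,round(x["score"],2),m.sum(),"c",c.round(4),np.round([r,zt],4),np.round(flat_angle(h,c),4))
E
```

```text
17.0 [0.60619302 0.13248226 0.04267471] [ 3.13991042e+00 -3.13764406e-04  1.50211733e+00] 0.7520525832724373
nut_large 0.94 2327 c [0.6061 0.1337] [0.0199 0.018 ] [5.70e+01 3.58e-02 3.95e-02 5.70e+01 3.54e-02]
spring 0.85 3454 c [0.614  0.2449] [0.0154 0.037 ] [2.60e+01 3.04e-02 3.06e-02 1.78e+02 3.01e-02]
```

View pics/w5.png

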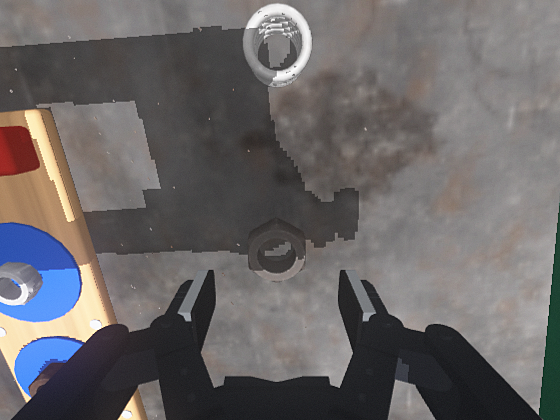

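Call:
servo_tool --rows '[[[0,0,-0.14],[0,0,0],0.5],[[0,0.004,-0.125],[0,0,0],0.5],[[0,0,0],[0,0,0],-1],[[0,0,0],[0,0,0],-1],[[0,0,0],[0,0,0],-1],[[0,0,0],[0,0,0],-1]]'

```text
t: 17.9
tcp_pos: [0.6058, 0.1331, 0.002]
orientation: [3.141, -0.0, 1.502]
force: [0.4, 0.2, -0.7]
opening: 0.405
finger_force: 42.3
```

Call:
servo_tool --rows '[[[0,0,0.15],[0,0,0],-1],[[0,0,0.25],[0,0,0],-1],[[-0.265,-0.29,0],[0,0,0],-1],[[-0.265,-0.29,0],[0,0,0],-1],[[-0.265,-0.29,0],[0,0,0],-1],[[-0.265,-0.29,0],[0,0,0],-1],[[0,0,0],[0,0,0],-1],[[0,0,-0.15],[0,0,0],-1]]'

```text
t: 18.9
tcp_pos: [0.4502, -0.0422, 0.0424]
orientation: [3.132, 0.001, 1.501]
force: [0.3, 0.8, -1.0]
opening: 0.409
finger_force: 42.4
```

Call:
servo_tool --rows '[[[0,0,-0.09],[0,0,0],-1],[[0,0,-0.055],[0,0,0],-1],[[0,0,0],[0,0,0],-1],[[0,0,0],[0,0,0],-1]]'

```text
t: 19.4
tcp_pos: [0.447, -0.0409, 0.0176]
orientation: [3.141, 0.0, 1.503]
force: [-0.3, -0.4, -1.1]
opening: 0.404
finger_force: 42.3
```

Call:
servo_tool --rows '[[[0,0,-0.003],[0,0,0],0.5],[[0,0,0],[0,0,0],0.5],[[0,0,0],[0,0,0],0.5],[[0,0,0.1],[0,0,0],0.5],[[0,0,0.3],[0,0,0],0.5],[[0,0,0.35],[0,0,0],0.5],[[0,0,0.35],[0,0,0],0.5],[[0,0,0.2],[0,0,0],0.5]]'

```text
t: 20.4
tcp_pos: [0.448, -0.0413, 0.2165]
orientation: [3.135, 0.001, 1.502]
force: [0.4, 0.1, -0.0]
opening: 0.752
finger_force: 0.0
```

Call:
servo_tool --rows '[[[0,0.2,0],[0,0,0],0.5],[[0,0.2,0],[0,0,0],0.5],[[0,0,0],[0,0,0],0.5],[[0,0,0],[0,0,0],0.5]]'

```text
t: 20.9
tcp_pos: [0.4465, 0.0187, 0.2124]
orientation: [3.141, 0.001, 1.503]
force: [0.8, -0.3, 0.3]
opening: 0.752
finger_force: 0.0
```

```bash
python3 - <<'E'
from h import *
s,im,d,W=wgrab("pics/w6.png"); print(s["t"],s["tcp_pos"])
for q in["nut_small","nut_medium","nut_large","gear","pad_a"]:
    for x in bot.cut_out("wrist",q)[:4]:
        m=x["mask"]; t,c,r,zt,h=top_outline(W,m); print(q,round(x["score"],2),m.sum(),"c",c.round(4),np.round([r,zt],4))
im,d=bot.grab_frame("scene"); cv2.imwrite("pics/s6.png",cv2.resize(im[130:330,120:420,::-1],(600,400))); P=cloud("scene",d)
for q in["nut_small","nut_medium","nut_large","gear","spring"]:
    for x in bot.cut_out("scene",q)[:1]:
        t,c,r,zt,h=top_outline(P,x["mask"]); print("scene",q,round(x["score"],2),c.round(4),np.round([r,zt],4))
E
```

```text
20.9 [0.44646861 0.01866159 0.21236909]
nut_small 0.87 372 c [0.4438 0.127 ] [0.0129 0.0282]
nut_small 0.17 667 c [ 0.4476 -0.0406] [0.02   0.0332]
nut_medium 0.96 466 c [0.445  0.0446] [0.0167 0.0303]
nut_large 0.56 614 c [ 0.4477 -0.0406] [0.02   0.0332]
gear 0.7 1550 c [ 0.4481 -0.1275] [0.03   0.0323]
pad_a 0.74 3793 c [0.4432 0.1289] [0.0367 0.0165]
pad_a 0.73 908 c [0.4419 0.1981] [0.0347 0.0327]
pad_a 0.61 2639 c [0.4448 0.0435] [0.0361 0.0165]
pad_a 0.56 605 c [ 0.4479 -0.1259] [0.0361 0.0165]
scene nut_medium 0.67 [0.4461 0.0438] [0.0163 0.0288]
scene nut_large 0.8 [0.2747 0.1591] [0.2841 0.032 ]
scene gear 0.61 [0.2702 0.1079] [0.3213 0.0315]
scene spring 0.72 [0.3559 0.3033] [0.2796 0.0346]
```

View pics/w6.png

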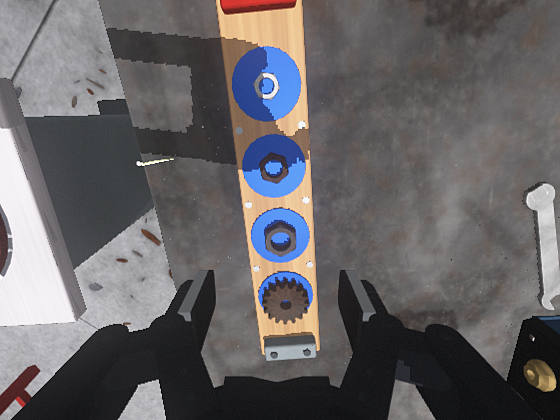

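View pics/s6.png

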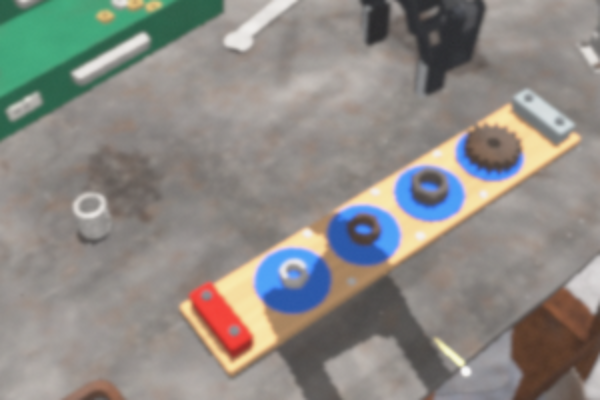

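The wrist picture shows all four parts flat and centred on their pads: small nut (267,86), medium (274,167), large (280,237) and gear (285,298). Each is within about 2 mm of its pad centre. The scene picture shows the spring upright in its old place at (90,215), and the gripper is clear of everything.

```bash
python3 -c "
from station import bot
print(bot.sign_off())"
```

```text
the job is handed in; nothing more can be done
None
```

The job is handed in: the small nut, middle nut, large nut and gear lie flat on pads a to d starting at the red block, each about 2 mm or less from its pad's centre, and the spring is still standing untouched; sign-off returned no verdict.

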